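Couple a ball hitch and latch it

TASK

Lift the trailer coupler off its wooden parking block, lower it, kept level, so that its cup goes gently over the ball of the ball mount until it is fully seated with the leg standing on the bench, and only then press the red lever down, without forcing it, until it is fully home. The ball stands a little off the centre of its plate, to a different side each time, so find it with the cup by feel; leave the coupler standing level and latched, and do not disturb the clutter.

Things in the scene. Friction and masses are not known exactly. Their poses are not given: they have to be found in the camera images.
- coupler: loose trailer coupler, 0.4 to 0.8 kg: dark steel cup 54 mm high that opens downward, blue tongue along the coupler's -x, leg under its end. Origin: centre of the cup's mouth, z up. It starts level, mouth resting on the parking block, foot on the bench, tongue roughly towards the robot. Seated on the ball it stands level at exactly the same height: mouth 20 mm above the bench.
- cup_mouth (a point): centre of the round mouth on the cup's underside (the coupler's origin). The cup is 52 mm across outside and 37 mm across inside, straight and without a lead-in, its rim flat: set down more than some 8 mm off the ball's axis it jams on the ball's crown instead of sliding over it. Flat ceiling at z = 46 mm, which rests on the top of the ball.
- tongue_grip (a point): middle of the tongue where the coupler balances and is best gripped across its width, at coupler x = -65, z = 36 mm. The tongue is a straight bar 24 mm wide (coupler y), 28 mm high (coupler z 22 to 50 mm), from the cup to x = -134 mm.
- foot_sole (a point): centre of the sole of the rubber foot, 36 mm across, of the leg under the tongue, at coupler x = -120, z = -20 mm; on the bench when parked and when seated
- lever (a joint): red latch lever on the cup. 0 = open, rising 0.65 rad above level; 0.65 = fully down, level, at its stop. Stays where left; pushing its outer third down takes 4 to 10 N. It drives a brass jaw in front of the cup (coupler +x side) in under the ball, 14 mm per rad: out of the ball's way only below about 0.15 rad, and it strikes the ball and blocks the lever unless the cup is seated.
- lever_hinge (a point): middle of the lever's hinge, at coupler x = +18, z = 62 mm; turns about coupler y. The lever is 47 mm long, 6 mm thick, its paddle 28 mm wide. Open, its tip is above coupler x = -19, z = 90 mm; fully down it points to coupler -x, tip at x = -29 mm, top face at z = 65 mm.
- lever_tip (a point): the free end of the red lever, in the middle of its width and thickness
- ball_mount: fixed grey plate 110 x 110 x 8 mm on the bench, origin at the centre of its underside. On it a steel ball 34 mm across on a 16 mm neck; ball centre 49 mm, top 66 mm above the bench. The ball stands on an eccentric disc, 14 mm off the plate's centre towards a side that differs each time and is not measured. The disc is clamped and does not yield.
- park_block: fixed pine block, 62 x 115 x 20 mm, on which the cup is parked; origin at the centre of its underside
- jar_0: clutter: parts jar with a black lid, 58 mm across, 60 mm high; origin at the centre of its underside
- jar_1: clutter: parts jar with a red lid, 58 mm across, 60 mm high; origin at the centre of its underside
- pliers: clutter: pliers with red handles, 51 x 161 x 12 mm, lying flat
- screwdriver_1: clutter: screwdriver with a black handle, 29 x 190 x 29 mm, lying
- chisel: clutter: wood chisel with a wooden handle, 31 x 235 x 31 mm, lying
- sanding_block: clutter: brown cork sanding block, 61 x 105 x 28 mm, lying between coupler and ball mount
Things that resemble listed ones, but are neither listed nor needed, are in the scene too. There is more than one size of the ball_mount; the one meant has the size given above.

How it is judged:
By the outcome, as a careful person would: the job done as asked, in the order asked, and still so for the second after the job is handed in, with the robot touching nothing.
It also fails if it takes over 72 s, if anything falls off the work surface, if the arm or the gripper's body presses on something with over 40 N, if the wrist force passes 120 N, or if a joint passes its speed limit or range.

ROBOT

A 7-joint arm with a two-finger parallel gripper is mounted at the origin on a cart in front of the work surface, level with it; the furniture and walls round the work are solid. World frame = base frame: x ahead of the robot, y to its left, z up, the work surface at z = 0. Lengths are in mm, angles in rad, forces in N, time in s.
With the tool pointing down it reaches from about 350 to 900 mm from the base axis. Payload 7.2 kg.
Tool frame: the origin (TCP) lies at the very end of the fingers, on their centre line; the grasp point (between the pads) lies 19 mm behind it (grip_point_offset is the distance from the TCP to the grasp point, in mm); z points along the fingers, y is the line along which they close (so a half turn about z gives the same grasp; the last joint's range is limited). The gripper opens to 85 mm and grips with 20 to 120 N. Pads are 22 mm wide; open, the fingers measure 114 mm over their backs; the gripper's body (76 mm by 85 mm) begins 54 mm behind the grasp point. The pads swing forward as they close: fully open they stand 13 mm farther back than shut.
Start: joints at [-1.371, 0.411, -0.013, 1.596, 0.006, 1.134, -0.082], TCP at [165.391, 602.723, 231.297] pointing down, gripper open.
Joint ranges: [-2.95, 2.95], [-0.29, 1.99], [-1.47, 1.44], [0.14, 2.54], [-1.03, 4.17], [0.13, 1.85], [-2.86, 2.86]. Speed limits (rad/s): [2.39, 2.39, 3.01, 3.01, 3.14, 3.14, 3.14].

INTERFACE

Orientations are given as a 3x3 rotation matrix whose columns are the frame's x, y, z axes.
In Python, from rig import state, get_image, finish_job, look_for, silhouettes, mark_of, grip_point_offset gives the robot as it stands.
- The arm moves only by the tool play_rows, never from a script. Its argument "targets" is a list that holds one entry, the list of rows, each a list of 6 numbers: the shift along the world's x, y, z in cm, then the turn, a rotation vector about the world's x, y, z in degrees. A call has 1 to 8 rows; each row is the pose to reach, as a shift and turn from the pose commanded when the call began; what a row does not reach only later rows make up. A row lasts 1/12 s, in which the tool goes at most 41.7 mm and 7.16 degrees, less where a joint would pass 70% of its speed; a pose out of reach is approached as far as the arm can. A call with a gripper value outside its range is refused whole. "grip" is the opening, from 0 (shut) to 1 (fully open), set as the call begins (left out, the last holds). The fingers move at their own pace and stop on an object; "squeeze" is the grip in N (left out, the last holds). Time passes only in rows, so rows that repeat a pose let the fingers close. It gives the time, the measured TCP pose, the force, the opening and the grip force at its end, in the units of the state.
- state(): the state, without advancing time (a new reading comes with each control period).
- get_image(name): name is "side" or "top" or "wrist"; returns a dict with "image" (480x640x3 uint8, red, green, blue), "depth" (480x640 float32, mm along the optical axis (not along the pixel's ray), 0 where there is no reading), "K" (3x3 intrinsics, pixels), "T" (4x4, takes a point from camera to world coordinates); the wrist camera has in their place "hand_eye" (4x4, takes a point from camera to tool coordinates, whose origin is the TCP and whose axes are the flange's). Camera axes: x right, y down, z forward; pixel columns grow to the right and rows downward; lengths in mm; the calibration is good to about 2 mm. A picture is of the moment at which its call begins: read the wrist's pose just before it.
- finish_job(): hands the job in; it is judged then, once.
Trained networks look in the newest picture that a camera, given by its name, has taken for a name from the list of things; names that differ only in an ending like _2 or _b are one class to them, and where a whole thing is asked for, a point or a joint stands for the part that bears it (a point fixed in the world has none). Each returns a list of dicts, best first, with "conf" (0 to 1); they miss things now and then, are a little off and sometimes report something else, mostly with a low value. They report only what shows in the picture. A call takes as long as a camera call. They do not tell look-alikes from the thing itself.
- look_for(camera, name): "position" ([row, column] in pixels, amid what is visible of it).
- silhouettes(camera, name): "pixels" (480x640 bool, what is visible of it) and "position" ([row, column] in pixels, amid what is visible of it).
- mark_of(camera, name): "position" ([row, column] in pixels: a listed point, or the origin of a listed thing).
The state is a dict: "t": time; "joint_positions": joint angles; "joint_vel": joint speeds; "effort": joint torques, N m; "eef_pos": TCP position; "orientation": TCP orientation; "contact_force": force on the tool from outside, world axes, zero at the start; "wrist_torque": the same for the moment, N m; "finger_gap": finger opening in mm; "gripper_force": force on a finger pad.
Only numpy, scipy, OpenCV 4.12 (cv2) and the standard library are available. Lean on these libraries where they do the work, as an engineer would, in place of code of your own. Each camera call takes 0.05 s, during which the arm holds its last target. There are 200 camera calls.

## Working session

There is one attempt and no reset: what is moved stays moved. The work goes in short steps, Python scripts to look and compute and a tool call to move; the robot and the scene stay as the last step left them, time stands still between calls to the robot, and variables do not carry over. Pictures are saved under pics/ and viewed, at most 10 in all, crops included, and the job is handed in when it is done.

Besides the shell and the picture viewer there is one more tool, called as name(argument=value, ...), one argument or row to a line, values as JSON. play_rows: Moves the arm, as the interface text tells. Its arguments: {"type":"object","properties":{"targets":{"type":"array","items":{"type":"array","items":{"type":"array","items":{"type":"number"}}}},"grip":{"type":"number"},"squeeze":{"type":"number"}},"required":["targets"]}

```bash
mkdir -p pics; cat > h.py <<'E'
import numpy as np, cv2
from rig import *
def px2w(g,r,c,z=None,T=None):
    T=g.get("T") if T is None else T; K=g["K"]
    d=np.linalg.inv(K)@np.array([c,r,1.0])
    if z is None:
        D=g["depth"][int(r)-1:int(r)+2,int(c)-1:int(c)+2]; D=D[D>0]
        if len(D)==0: return None
        p=d*np.median(D); return (T@np.r_[p,1])[:3]
    o=T[:3,3]; v=T[:3,:3]@d; return o+v*(z-o[2])/v[2]
def w2px(g,p,T=None):
    T=g.get("T") if T is None else T
    q=np.linalg.inv(T)@np.r_[p,1]; q=g["K"]@q[:3]; return q[1]/q[2],q[0]/q[2]
def wristT(s,g):
    T=np.eye(4);T[:3,:3]=np.array(s["orientation"]).reshape(3,3);T[:3,3]=s["eef_pos"];return T@g["hand_eye"]
E
python3 - <<'E'
from h import *
np.set_printoptions(precision=1,suppress=True)
s=state();print({k:np.round(v,3).tolist() for k,v in s.items()},grip_point_offset)
for cam in("top","side"):
    g=get_image(cam);cv2.imwrite(f"pics/{cam}0.png",g["image"][...,::-1])
    print(cam,g["T"][:3,3])
    for n in["coupler","ball_mount","park_block","sanding_block","jar_0","jar_1","pliers","screwdriver_1","chisel"]:
        for m in look_for(cam,n)[:3]: 
            r,c=m["position"];print(n,round(m["conf"],2),r,c,px2w(g,r,c))
    for n in["cup_mouth","tongue_grip","foot_sole","lever_hinge","lever_tip","ball_mount","park_block"]:
        for m in mark_of(cam,n)[:3]:
            r,c=m["position"];z=dict(cup_mouth=20,tongue_grip=56,foot_sole=0,lever_hinge=82,lever_tip=108,ball_mount=0,park_block=0)[n]
            print("mark",n,round(m["conf"],2),r,c,px2w(g,r,c,z))
E
```

```text
{'t': 0.0, 'joint_positions': [-1.371, 0.412, -0.013, 1.597, 0.006, 1.134, -0.082], 'joint_vel': [0.0, -0.001, 0.001, 0.002, 0.001, 0.001, 0.001], 'effort': [-0.001, -60.063, 0.682, -29.942, 0.014, 0.011, -0.0], 'eef_pos': [165.259, 602.201, 230.432], 'orientation': [[-0.964, 0.265, -0.0], [0.265, 0.964, -0.002], [-0.0, -0.002, -1.0]], 'contact_force': [-0.056, 0.503, -0.317], 'wrist_torque': [0.041, 0.008, -0.01], 'gripper_force': 0.0, 'finger_gap': 85.457} 18.700000000000003
top [ 330.3   56.4 1425.6]
coupler 0.7 238.9 291.2 [542.8 147.2  72.4]
ball_mount 0.86 197.4 222.8 [673.2 350.9  24.3]
ball_mount 0.75 258.8 350.8 [490.2 -18.9  45.6]
ball_mount 0.58 221.8 397.3 [ 594.4 -150.9   51.4]
park_block 0.95 231.0 307.9 [574.1 102.7  19.7]
park_block 0.47 260.1 474.1 [ 484.3 -359.1   60.8]
sanding_block 0.73 206.2 338.0 [645.   15.6  29.2]
sanding_block 0.42 181.5 471.7 [ 719.7 -375.4   20.4]
jar_0 0.81 259.4 472.8 [ 486.3 -355.9   59.8]
jar_0 0.71 292.4 466.1 [ 395.4 -333.4   59.3]
jar_1 0.81 259.4 472.8 [ 486.3 -355.9   59.8]
jar_1 0.71 292.4 466.1 [ 395.4 -333.4   59.3]
pliers 0.95 
[... 1082 characters left out ...]
 0.62 223.1 365.1 [ 391.7 -310.9   26.8]
jar_1 0.62 223.1 365.1 [ 391.7 -310.9   26.8]
pliers 0.53 359.5 304.2 [488.4 507.7   8.1]
pliers 0.45 259.7 301.1 [563.2 150.2 100.8]
chisel 0.55 213.7 285.7 [ 731.9 -368.9   21.7]
mark cup_mouth 0.81 278.7 297.3 [580.7 136.2  20. ]
mark tongue_grip 0.97 272.6 318.4 [508.4 147.2  56. ]
mark foot_sole 0.58 288.8 334.2 [456.8 148.6   0. ]
mark lever_hinge 0.76 265.3 296.0 [579.2 155.5  82. ]
mark lever_tip 0.38 256.8 307.8 [543.  141.2 108. ]
mark ball_mount 0.96 244.9 307.2 [ 598.6 -141.7    0. ]
mark ball_mount 0.96 319.7 250.9 [677.9 349.8  -0. ]
mark ball_mount 0.79 264.9 330.0 [491.6  -3.2   0. ]
mark park_block 0.78 283.7 296.6 [583.8 135.6   0. ]
```

```bash
python3 - <<'E'
import cv2,numpy as np
a=cv2.imread("pics/top0.png")[150:340,140:500];b=cv2.imread("pics/side0.png")[200:380,230:400]
cv2.imwrite("pics/topc.png",cv2.resize(a,(800,422),interpolation=cv2.INTER_CUBIC))
cv2.imwrite("pics/sidec.png",cv2.resize(b,(566,600),interpolation=cv2.INTER_CUBIC))
from h import *
# plate sizes from top depth
g=get_image("top")
for r,c in((197,223),(259,351),(222,398)):
    vv,uu=np.mgrid[r-30:r+31,c-30:c+31]
    P=[px2w(g,a,b,z=None) for a,b in zip(vv.ravel(),uu.ravel())]
    P=np.array([p for p in P if p is not None])
    for lo,hi in((4,14),(50,80)):
        Q=P[(P[:,2]>lo)&(P[:,2]<hi)]
        if len(Q)>4: print((r,c),lo,len(Q),cv2.minAreaRect(Q[:,:2].astype(np.float32)),Q[:,2].max(), np.median(Q,0))
E
```

```text
(197, 223) 4 1012 ((680.0352783203125, 354.95660400390625), (185.31321716308594, 181.7720947265625), 0.7685388922691345) 13.992837102834983 [683.47004686 347.84221866  11.06332582]
(197, 223) 50 38 ((695.496337890625, 349.28948974609375), (43.710174560546875, 46.122108459472656), 61.36455535888672) 79.89526134243692 [683.80921166 337.06574152  76.07950059]
(259, 351) 4 938 ((494.9671936035156, -22.014633178710938), (173.12847900390625, 175.47793579101562), 89.19429016113281) 13.726747831472267 [482.80208831 -21.37721566   6.63966748]
(222, 398) 4 1520 ((603.2493896484375, -160.55384826660156), (178.0889892578125, 177.4853057861328), 89.88160705566406) 13.988796475833624 [ 595.53161607 -161.49822213    8.73347445]
(222, 398) 50 109 ((610.6683959960938, -145.68243408203125), (31.600858688354492, 29.24884796142578), 89.98883056640625) 67.00533555118864 [ 608.33856887 -143.93201055   60.09369742]
```

View pics/topc.png

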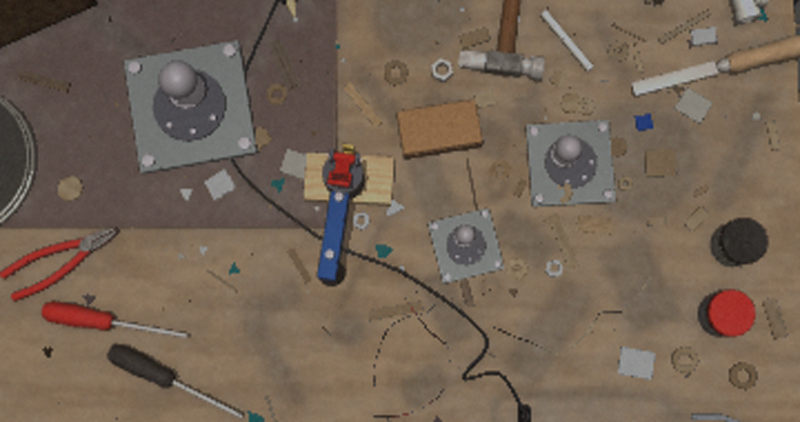

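View pics/sidec.png

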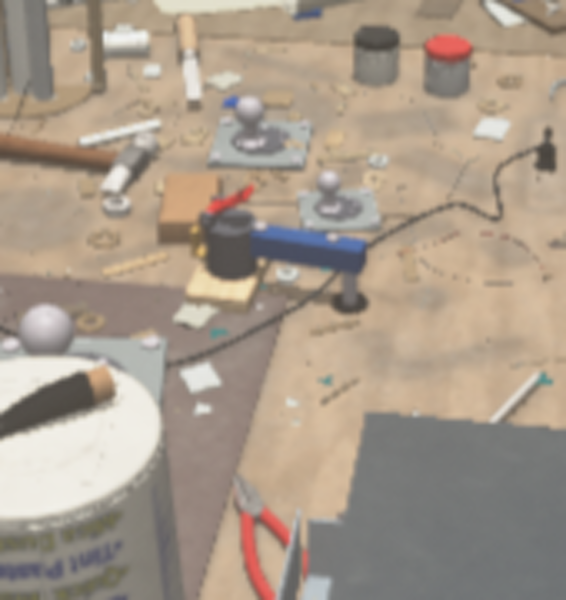

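The top view shows three mounts. The 110 mm one is the right-hand plate, at about crop (570,163) and world (604,-162), with its ball top at 66 mm. The coupler sits on the block with its tongue at a yaw of about -10°. The side view agrees. I'll move above the tongue for a wrist look.

play_rows(
  targets=[
    [[33, -45, 0, 0, 0, 5], [33, -45, 0, 0, 0, 5], [33, -45, 0, 0, 0, 5], [33, -45, 0, 0, 0, 5], [33, -45, 0, 0, 0, 5], [33, -45, 0, 0, 0, 5], [33, -45, 0, 0, 0, 5], [33, -45, 0, 0, 0, 5]],
  ],
  grip=1,
)

```text
t: 2.42
eef_pos: [363.4, 332.2, 231.6]
orientation: [[-0.984, 0.18, 0.0], [0.18, 0.984, 0.001], [-0.0, 0.001, -1.0]]
contact_force: [0.0, 1.6, -0.3]
finger_gap: 85.3
gripper_force: 0.0
```

```bash
python3 - <<'E'
from h import *
np.set_printoptions(precision=1,suppress=True)
g=get_image("top")
print("ball at z49:",[px2w(g,216.6,396.1,49)])
hsv=cv2.cvtColor(g["image"],cv2.COLOR_RGB2HSV)
sub=np.zeros((480,640),bool);sub[225:285,275:310]=1
m=(hsv[...,0]>95)&(hsv[...,0]<130)&(hsv[...,1]>110)&sub
P=np.array([px2w(g,r,c,70)[:2] for r,c in zip(*np.nonzero(m))],np.float32);print(len(P),cv2.minAreaRect(P))
print(state()["eef_pos"],state()["joint_positions"])
E
```

```text
ball at z49: [array([ 609.9, -148.2,   49. ])]
282 ((496.4769592285156, 151.64187622070312), (22.40691566467285, 108.880859375), 81.63841247558594)
[369.1 324.4 231.8] [-0.9  0.2  0.1  1.9 -0.   1.   0.6]
```

play_rows(
  targets=[
    [[13, -17, 0, 0, 0, 2], [13, -17, 0, 0, 0, 2], [13, -17, 0, 0, 0, 2], [13, -17, 0, 0, 0, 2], [13, -17, 0, 0, 0, 2], [13, -17, 0, 0, 0, 2], [13, -17, 0, 0, 0, 2]],
  ],
)

```text
t: 3.05
eef_pos: [494.2, 160.8, 231.4]
orientation: [[-0.989, 0.151, 0.001], [0.151, 0.989, -0.001], [-0.001, -0.001, -1.0]]
contact_force: [0.1, -0.1, -0.4]
finger_gap: 85.5
gripper_force: 0.0
```

```bash
python3 - <<'E'
from h import *
np.set_printoptions(precision=1,suppress=True)
s=state();g=get_image("wrist");T=wristT(s,g);g["T"]=T
cv2.imwrite("pics/w1.png",g["image"][...,::-1])
print(g["hand_eye"],s["eef_pos"],s["orientation"])
for n,z in dict(cup_mouth=20,tongue_grip=56,lever_hinge=82,lever_tip=108).items():
    for m in mark_of("wrist",n)[:2]: r,c=m["position"];print(n,m["conf"],r,c,px2w(g,r,c,z))
hsv=cv2.cvtColor(g["image"],cv2.COLOR_RGB2HSV)
m=(hsv[...,0]>95)&(hsv[...,0]<130)&(hsv[...,1]>110)
n,l,st,_=cv2.connectedComponentsWithStats(m.astype(np.uint8))
k=1+st[1:,4].argmax();r,c=np.nonzero(l==k)
P=np.array([px2w(g,a,b,70)[:2] for a,b in zip(r,c)],np.float32);print(len(P),cv2.minAreaRect(P))
D=g["depth"][r,c];p=[px2w(g,a,b) for a,b in list(zip(r,c))[::40]];p=np.array([q for q in p if q is not None]);print(np.percentile(p[:,2],[5,50,95]))
E
```

```text
[[  -0.    -0.9   -0.3   82.6]
 [   1.     0.    -0.    -0. ]
 [   0.    -0.3    0.9 -142.5]
 [   0.     0.     0.     1. ]] [494.2 160.8 231.4] [[-1.   0.2  0. ]
 [ 0.2  1.  -0. ]
 [-0.  -0.  -1. ]]
cup_mouth 0.97 271.2 316.2 [570.2 142.9  20. ]
cup_mouth 0.15 269.9 318.2 [568.9 145.4  20. ]
tongue_grip 0.64 274.3 317.0 [557.8 146.2  56. ]
tongue_grip 0.6 227.8 314.6 [507.1 151.8  56. ]
lever_hinge 0.84 316.8 320.4 [592.8 144.6  82. ]
lever_tip 0.55 227.4 314.4 [491.3 155.2 108. ]
2548 ((493.577392578125, 153.98548889160156), (23.544124603271484, 111.24279022216797), 81.33404541015625)
[67.8 69.6 70.2]
```

View pics/w1.png

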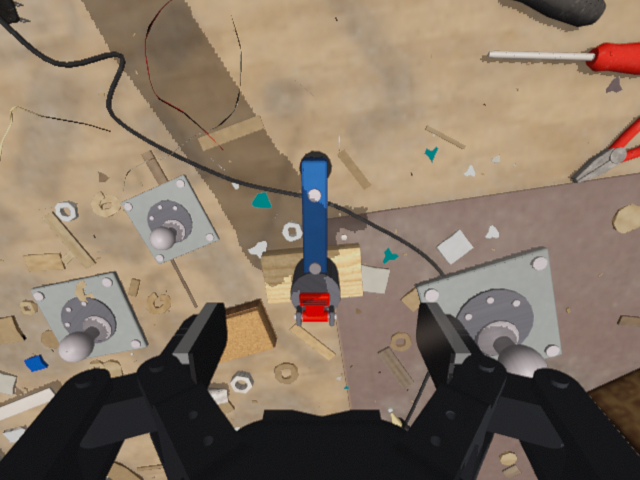

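The wrist view shows the blue tongue centred at columns 303–327, with the cup at about (290,315) and the lever open. The arm was still lagging when this was taken, so I'll descend partway and measure again once it settles.

play_rows(
  targets=[
    [[0.5, -0.3, -4, 0, 0, 0], [0.5, -0.3, -8, 0, 0, 0], [0.5, -0.3, -8, 0, 0, 0], [0.5, -0.3, -8, 0, 0, 0], [0.5, -0.3, -8, 0, 0, 0]],
  ],
)

```text
t: 3.72
eef_pos: [498.0, 161.9, 152.9]
orientation: [[-0.99, 0.144, 0.001], [0.144, 0.99, 0.001], [-0.001, 0.001, -1.0]]
contact_force: [0.2, 0.4, 0.1]
finger_gap: 85.5
gripper_force: 0.0
```

```bash
cat > m.py <<'E'
from h import *
np.set_printoptions(precision=1,suppress=True)
s=state();g=get_image("wrist");T=wristT(s,g);g["T"]=T
hsv=cv2.cvtColor(g["image"],cv2.COLOR_RGB2HSV)
m=(hsv[...,0]>95)&(hsv[...,0]<130)&(hsv[...,1]>110)
n,l,st,_=cv2.connectedComponentsWithStats(m.astype(np.uint8))
k=1+st[1:,4].argmax();r,c=np.nonzero(l==k)
P=np.array([px2w(g,a,b,70)[:2] for a,b in zip(r,c)],np.float32);print(len(P),cv2.minAreaRect(P), r.min(),r.max())
s2=state();print(s["eef_pos"],s2["eef_pos"],s2["orientation"],s2["contact_force"])
E
python3 m.py
```

```text
4303 ((493.8064270019531, 154.11483764648438), (23.49476432800293, 112.30103302001953), 81.3935775756836) 163 311
[498.  161.9 152.9] [498.5 161.9 153.4] [[-1.   0.1  0. ]
 [ 0.1  1.   0. ]
 [-0.   0.  -1. ]] [ 1.6 -0.6  0.4]
```

play_rows(
  targets=[
    [[0.75, -0.95, -3, 0, 0, 0], [0.75, -0.95, -6, 0, 0, 0], [0.75, -0.95, -9, 0, 0, 0], [0.75, -0.95, -11, 0, 0, 0], [0.75, -0.95, -11.6, 0, 0, 0], [0.75, -0.95, -11.6, 0, 0, 0], [0.75, -0.95, -11.6, 0, 0, 0]],
  ],
)

```text
t: 4.35
eef_pos: [506.3, 152.0, 37.1]
orientation: [[-0.989, 0.145, 0.002], [0.145, 0.989, 0.001], [-0.002, 0.001, -1.0]]
contact_force: [0.3, -0.6, 0.9]
finger_gap: 85.4
gripper_force: 0.0
```

```bash
python3 m.py
```

```text
14131 ((488.20416259765625, 154.8134765625), (23.29511833190918, 102.73082733154297), 81.52777862548828) 168 414
[506.3 152.   37.1] [506.5 152.1  37.4] [[-1.   0.1  0. ]
 [ 0.1  1.   0. ]
 [-0.   0.  -1. ]] [-0.8  0.  -0.1]
```

play_rows(
  targets=[
    [[0, 0, 0, 0, 0, 0], [0, 0, 0, 0, 0, 0], [0, 0, 0, 0, 0, 0], [0, 0, 0, 0, 0, 0], [0, 0, 0, 0, 0, 0], [0, 0, 0, 0, 0, 0], [0, 0, 0, 0, 0, 0], [0, 0, 0, 0, 0, 0]],
  ],
  grip=0,
  squeeze=80,
)

```text
t: 5.07
eef_pos: [505.2, 151.8, 35.8]
orientation: [[-0.989, 0.145, 0.0], [0.145, 0.989, 0.001], [-0.0, 0.001, -1.0]]
contact_force: [-1.9, 1.0, 5.2]
finger_gap: 22.6
gripper_force: 78.1
```

play_rows(
  targets=[
    [[0, 0, 0.5, 0, 0, 0], [0, 0, 1.5, 0, 0, 0], [0, 0, 3, 0, 0, 0], [0, 0, 5.5, 0, 0, 0], [0, 0, 8, 0, 0, 0], [0, 0, 10, 0, 0, 0], [0, 0, 11, 0, 0, 0], [0, 0, 11, 0, 0, 0]],
  ],
)

```text
t: 5.73
eef_pos: [505.9, 151.7, 147.4]
orientation: [[-0.989, 0.145, 0.003], [0.145, 0.989, 0.001], [-0.003, 0.002, -1.0]]
contact_force: [-0.1, 0.3, -7.0]
finger_gap: 22.8
gripper_force: 79.4
```

play_rows(
  targets=[
    [[0.5, -2, 0, 0, 0, 0], [1, -5, 0, 0, 0, 0], [1.5, -8, 0, 0, 0, 0], [2, -11, 0, 0, 0, 0], [2.5, -14, 0, 0, 0, 0], [3, -16, 0, 0, 0, 0], [3, -17, 0, 0, 0, 0], [3, -17, 0, 0, 0, 0]],
  ],
)

```text
t: 6.4
eef_pos: [533.8, -22.0, 143.8]
orientation: [[-0.989, 0.15, -0.003], [0.15, 0.989, -0.002], [0.002, -0.002, -1.0]]
contact_force: [-0.6, 0.2, -6.8]
finger_gap: 23.5
gripper_force: 79.6
```

```bash
cat > ball.py <<'E'
from h import *
from scipy.optimize import least_squares
np.set_printoptions(precision=1,suppress=True)
G={}
def fit(g,name):
    K=g["K"];D=g["depth"];v,u=np.nonzero(D>0);d=D[v,u]
    p=np.stack([(u-K[0,2])/K[0,0]*d,(v-K[1,2])/K[1,1]*d,d,np.ones_like(d)])
    W=(g["T"]@p)[:3].T
    k=(np.hypot(W[:,0]-607,W[:,1]+152)<45)
    q=W[k&(W[:,2]>35)&(W[:,2]<75)]
    f=least_squares(lambda x:np.linalg.norm(q-np.r_[x[:2],49+x[2]],axis=1)-17,[607,-150,0],loss="soft_l1")
    print(name,len(q),f.x,np.abs(f.fun).mean(),"zmax",q[:,2].max())
    pl=W[(abs(W[:,2]-8)<3)&(np.hypot(W[:,0]-604,W[:,1]+160)<75)];
    if len(pl)>20: print("plate",cv2.minAreaRect(pl[:,:2].astype(np.float32)))
s=state();g=get_image("wrist");g["T"]=wristT(s,g);fit(g,"wrist");cv2.imwrite("pics/w2.png",g["image"][...,::-1])
g=get_image("top");fit(g,"top")
g=get_image("side");fit(g,"side");cv2.imwrite("pics/s2.png",cv2.resize(g["image"][200:380,230:400,::-1],(566,600)))
s=state();print(s["eef_pos"],s["orientation"],s["contact_force"],s["wrist_torque"],s["finger_gap"])
E
python3 ball.py
```

```text
wrist 827 [ 609.1 -144.1   -0.1] 0.4023632234712481 zmax 66.2989751982009
plate ((597.7681274414062, -163.00582885742188), (109.94963073730469, 131.27511596679688), 4.03235387802124)
top 83 [ 610.8 -145.8    0.1] 1.554480274958343 zmax 69.59157700286937
plate ((601.13037109375, -186.97561645507812), (92.63319396972656, 144.96661376953125), 82.52449035644531)
side 58 [ 608.7 -143.6   -2.1] 2.5186332285732016 zmax 63.75941679509583
plate ((598.01708984375, -150.97584533691406), (132.39779663085938, 122.58700561523438), 25.088966369628906)
[534.2 -17.3 144.3] [[-1.   0.1 -0. ]
 [ 0.1  1.   0. ]
 [ 0.   0.  -1. ]] [ 0.2  0.7 -7.3] [0.1 0.3 0. ] 22.78912103662012
```

View pics/w2.png

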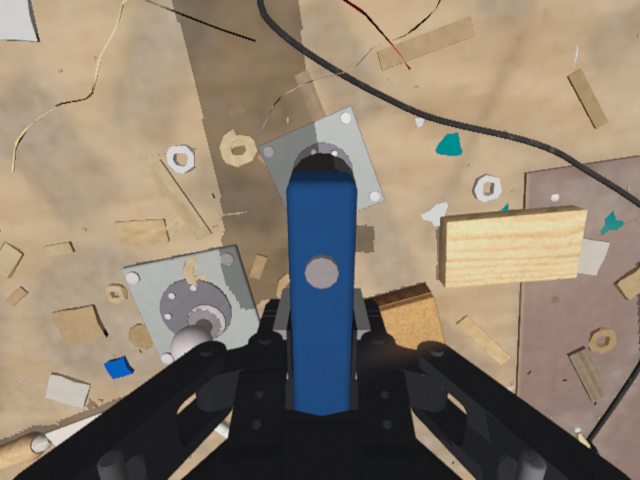

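The wrist view shows the coupler held level, with the target ball at about (345,190), clearly off its plate's centre. Next I'll measure the coupler's pose in the tool frame from the depth of the tongue's top face.

```bash
cat > tong.py <<'E'
from h import *
np.set_printoptions(precision=2,suppress=True)
def tong():
    s=state();g=get_image("wrist");T=g["hand_eye"]
    hsv=cv2.cvtColor(g["image"],cv2.COLOR_RGB2HSV);D=g["depth"];K=g["K"]
    m=(hsv[...,0]>95)&(hsv[...,0]<130)&(hsv[...,1]>110)&(D>0);m[:,:270]=0;m[:,370:]=0
    v,u=np.nonzero(m);d=D[v,u]
    p=(T@np.stack([(u-K[0,2])/K[0,0]*d,(v-K[1,2])/K[1,1]*d,d,np.ones_like(d)]))[:3].T
    zt=np.median(p[:,2]);q=p[abs(p[:,2]-zt)<2]
    A=np.c_[q[:,:2],np.ones(len(q))];c=np.linalg.lstsq(A,q[:,2],rcond=None)[0]
    # tool x points to coupler -x; end at max tool x
    xe=np.percentile(q[:,0],99.5)
    xs=np.arange(q[:,0].min()+5,xe-3,4);mid=[(q[abs(q[:,0]-x)<2,1].max()+q[abs(q[:,0]-x)<2,1].min())/2 for x in xs]
    f=np.polyfit(xs,mid,1)
    print("top z tool",zt,"slope x,y deg",np.degrees(c[:2]),"end x",xe,"mid y line",f,"-> mouth tool x",xe-134,"y",np.polyval(f,xe-134))
    print(s["eef_pos"],s["contact_force"],s["wrist_torque"])
    R=np.array(s["orientation"]);print(R)
    zm=c@[xe-134,0,1]+50; P=np.array(s["eef_pos"])+R@np.array([xe-134,np.polyval(f,xe-134),zm]);print("mouth world",P)
if __name__=="__main__":tong()
E
python3 tong.py
```

```text
top z tool -33.99323572755986 slope x,y deg [-0.1  -0.25] end x 65.10131360315201 mid y line [-0.   -0.06] -> mouth tool x -68.89868639684799 y -0.03266471789496862
[534.16 -17.25 144.29] [ 0.2   0.71 -7.28] [0.11 0.26 0.  ]
[[-0.99  0.14 -0.  ]
 [ 0.14  0.99  0.  ]
 [ 0.    0.   -1.  ]]
mouth world [602.3  -27.19 127.98]
```

play_rows(
  targets=[
    [[0.1, -2, 0, 0, 0, 0], [0.3, -5, 0, 0, 0, 0], [0.5, -8, 0, 0, 0, 0], [0.6, -10, 0, 0, 0, 0], [0.7, -11.3, 0, 0, 0, 0], [0.7, -11.7, 0, 0, 0, 0], [0.7, -11.7, 0, 0, 0, 0], [0.7, -11.7, 0, 0, 0, 0]],
  ],
)

```text
t: 7.27
eef_pos: [542.0, -133.7, 145.0]
orientation: [[-0.99, 0.143, -0.001], [0.143, 0.99, 0.001], [0.001, 0.001, -1.0]]
contact_force: [0.2, 0.8, -7.3]
finger_gap: 23.4
gripper_force: 79.8
```

play_rows(
  targets=[
    [[0, 0, -1.5, 0, 0, 0], [0, 0, -3, 0, 0, 0], [0, 0, -4.5, 0, 0, 0], [0, 0, -5, 0, 0, 0], [0, 0, -5, 0, 0, 0], [0, 0, -5, 0, 0, 0]],
  ],
)

```text
t: 7.77
eef_pos: [542.3, -134.5, 95.5]
orientation: [[-0.99, 0.144, -0.0], [0.144, 0.99, 0.0], [0.0, 0.0, -1.0]]
contact_force: [-0.1, -1.2, -7.8]
finger_gap: 22.6
gripper_force: 79.6
```

```bash
python3 tong.py; python3 - <<'E'
from h import *
g=get_image("side");cv2.imwrite("pics/s3.png",cv2.resize(g["image"][200:290,250:370,::-1],(800,600),interpolation=cv2.INTER_CUBIC))
E
```

```text
top z tool -33.974399407874145 slope x,y deg [-0.11 -0.24] end x 65.11452194311505 mid y line [-0.   -0.04] -> mouth tool x -68.88547805688495 y 0.029377086792774218
[ 542.29 -134.48   95.49] [-0.13 -1.19 -7.79] [ 0.02  0.19 -0.05]
[[-0.99  0.14 -0.  ]
 [ 0.14  0.99  0.  ]
 [ 0.    0.   -1.  ]]
mouth world [ 610.46 -144.33   79.27]
```

View pics/s3.png

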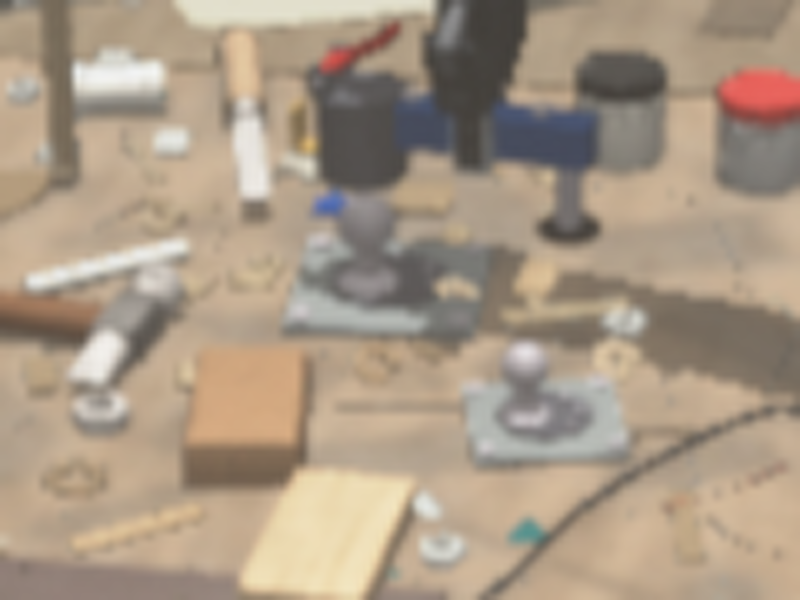

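The side view shows the cup above the ball on the correct mount, with the lever open. I'll lower slowly and watch the force.

play_rows(
  targets=[
    [[-0.05, 0, -0.5, 0, 0, 0], [-0.05, 0, -1, 0, 0, 0], [-0.05, 0, -1.2, 0, 0, 0], [-0.05, 0, -1.4, 0, 0, 0], [-0.05, 0, -1.6, 0, 0, 0], [-0.05, 0, -1.8, 0, 0, 0], [-0.05, 0, -1.8, 0, 0, 0]],
  ],
)

```text
t: 8.45
eef_pos: [541.3, -135.6, 76.9]
orientation: [[-0.989, 0.145, -0.001], [0.145, 0.989, 0.0], [0.001, -0.0, -1.0]]
contact_force: [-0.3, -0.4, -6.8]
finger_gap: 23.0
gripper_force: 79.8
```

play_rows(
  targets=[
    [[0, 0, -0.1, 0, 0, 0], [0, 0, -0.2, 0, 0, 0], [0, 0, -0.3, 0, 0, 0], [0, 0, -0.3, 0, 0, 0]],
  ],
)

```text
t: 8.78
eef_pos: [541.4, -135.5, 74.1]
orientation: [[-0.989, 0.145, -0.0], [0.145, 0.989, 0.0], [0.0, 0.0, -1.0]]
contact_force: [-1.0, -0.1, -7.4]
finger_gap: 22.8
gripper_force: 79.8
```

play_rows(
  targets=[
    [[0, 0, -0.1, 0, 0, 0], [0, 0, -0.2, 0, 0, 0], [0, 0, -0.3, 0, 0, 0], [0, 0, -0.3, 0, 0, 0]],
  ],
)

```text
t: 9.12
eef_pos: [541.4, -135.5, 71.1]
orientation: [[-0.989, 0.145, -0.0], [0.145, 0.989, 0.0], [0.0, 0.0, -1.0]]
contact_force: [0.2, -0.2, -6.9]
finger_gap: 23.2
gripper_force: 79.8
```

play_rows(
  targets=[
    [[0, 0, -0.1, 0, 0, 0], [0, 0, -0.2, 0, 0, 0], [0, 0, -0.3, 0, 0, 0], [0, 0, -0.3, 0, 0, 0]],
  ],
)

```text
t: 9.45
eef_pos: [541.3, -135.5, 68.0]
orientation: [[-0.989, 0.145, -0.0], [0.145, 0.989, 0.0], [0.0, 0.0, -1.0]]
contact_force: [0.6, -0.4, -7.6]
finger_gap: 23.1
gripper_force: 79.8
```

play_rows(
  targets=[
    [[0, 0, -0.1, 0, 0, 0], [0, 0, -0.2, 0, 0, 0], [0, 0, -0.3, 0, 0, 0], [0, 0, -0.3, 0, 0, 0]],
  ],
)

```text
t: 9.78
eef_pos: [541.4, -135.6, 65.1]
orientation: [[-0.989, 0.145, -0.0], [0.145, 0.989, 0.0], [0.0, 0.0, -1.0]]
contact_force: [-1.0, 0.9, -7.7]
finger_gap: 23.1
gripper_force: 79.7
```

play_rows(
  targets=[
    [[0, 0, -0.3, 0, 0, 0], [0, 0, -0.6, 0, 0, 0], [0, 0, -0.9, 0, 0, 0], [0, 0, -1.2, 0, 0, 0], [0, 0, -1.4, 0, 0, 0], [0, 0, -1.4, 0, 0, 0]],
  ],
)

```text
t: 10.28
eef_pos: [541.1, -135.5, 50.7]
orientation: [[-0.989, 0.145, -0.001], [0.145, 0.989, 0.0], [0.001, 0.0, -1.0]]
contact_force: [-0.2, -0.3, -7.3]
finger_gap: 22.8
gripper_force: 79.7
```

play_rows(
  targets=[
    [[0, 0, -0.2, 0, 0, 0], [0, 0, -0.4, 0, 0, 0], [0, 0, -0.6, 0, 0, 0], [0, 0, -0.8, 0, 0, 0], [0, 0, -1.0, 0, 0, 0], [0, 0, -1.0, 0, 0, 0]],
  ],
)

```text
t: 10.78
eef_pos: [541.2, -135.5, 40.8]
orientation: [[-0.989, 0.145, -0.001], [0.145, 0.989, 0.0], [0.001, 0.0, -1.0]]
contact_force: [0.6, 0.4, -6.2]
finger_gap: 23.2
gripper_force: 79.8
```

play_rows(
  targets=[
    [[0, 0, -0.1, 0, 0, 0], [0, 0, -0.2, 0, 0, 0], [0, 0, -0.3, 0, 0, 0], [0, 0, -0.3, 0, 0, 0]],
  ],
)

```text
t: 11.12
eef_pos: [541.4, -135.6, 38.1]
orientation: [[-0.989, 0.145, -0.0], [0.145, 0.989, 0.0], [0.0, 0.0, -1.0]]
contact_force: [0.0, -0.1, -8.2]
finger_gap: 22.6
gripper_force: 79.7
```

play_rows(
  targets=[
    [[0, 0, -0.05, 0, 0, 0], [0, 0, -0.1, 0, 0, 0], [0, 0, -0.1, 0, 0, 0]],
  ],
)

```text
t: 11.37
eef_pos: [541.5, -135.6, 37.2]
orientation: [[-0.989, 0.145, -0.0], [0.145, 0.989, 0.0], [0.0, 0.0, -1.0]]
contact_force: [0.3, 0.5, -7.4]
finger_gap: 22.8
gripper_force: 79.7
```

play_rows(
  targets=[
    [[0, 0, -0.05, 0, 0, 0], [0, 0, -0.1, 0, 0, 0], [0, 0, -0.1, 0, 0, 0]],
  ],
)

```text
t: 11.62
eef_pos: [541.4, -135.6, 36.2]
orientation: [[-0.989, 0.145, -0.0], [0.145, 0.989, 0.0], [0.0, 0.0, -1.0]]
contact_force: [-0.3, 0.7, -7.1]
finger_gap: 23.0
gripper_force: 79.8
```

play_rows(
  targets=[
    [[0, 0, -0.05, 0, 0, 0], [0, 0, -0.05, 0, 0, 0], [0, 0, -0.05, 0, 0, 0]],
  ],
)

```text
t: 11.87
eef_pos: [541.6, -135.6, 35.9]
orientation: [[-0.989, 0.145, 0.0], [0.145, 0.989, 0.0], [-0.0, 0.0, -1.0]]
contact_force: [0.1, 0.0, -6.6]
finger_gap: 23.0
gripper_force: 79.9
```

play_rows(
  targets=[
    [[0, 0, -0.05, 0, 0, 0], [0, 0, -0.05, 0, 0, 0], [0, 0, -0.05, 0, 0, 0]],
  ],
)

```text
t: 12.12
eef_pos: [541.7, -135.6, 35.7]
orientation: [[-0.989, 0.145, 0.001], [0.145, 0.989, 0.0], [-0.001, 0.0, -1.0]]
contact_force: [-1.4, 0.4, 1.1]
finger_gap: 23.0
gripper_force: 80.9
```

play_rows(
  targets=[
    [[0, 0, -0.04, 0, 0, 0], [0, 0, -0.04, 0, 0, 0], [0, 0, -0.04, 0, 0, 0]],
  ],
)

```text
t: 12.37
eef_pos: [541.7, -135.6, 35.7]
orientation: [[-0.989, 0.145, 0.001], [0.145, 0.989, 0.0], [-0.001, 0.0, -1.0]]
contact_force: [-2.7, 1.9, 5.8]
finger_gap: 22.8
gripper_force: 81.6
```

The cup is seated: force rose at TCP z 35.7, the parking height, with no contact on the way down. Next I'll relieve the load, release and rise.

play_rows(
  targets=[
    [[0, 0, 0.06, 0, 0, 0], [0, 0, 0.06, 0, 0, 0]],
  ],
)

```text
t: 12.53
eef_pos: [541.7, -135.6, 35.7]
orientation: [[-0.989, 0.145, 0.001], [0.145, 0.989, -0.0], [-0.001, 0.0, -1.0]]
contact_force: [-2.8, 1.0, 0.7]
finger_gap: 22.9
gripper_force: 81.0
```

play_rows(
  targets=[
    [[0, 0, 0, 0, 0, 0], [0, 0, 0, 0, 0, 0], [0, 0, 0, 0, 0, 0], [0, 0, 0, 0, 0, 0], [0, 0, 0, 0, 0, 0], [0, 0, 0, 0, 0, 0]],
  ],
  grip=0.8,
)

```text
t: 13.03
eef_pos: [541.6, -135.6, 35.5]
orientation: [[-0.989, 0.145, 0.0], [0.145, 0.989, -0.0], [-0.0, -0.0, -1.0]]
contact_force: [-0.8, 0.3, 0.4]
finger_gap: 68.5
gripper_force: 0.0
```

play_rows(
  targets=[
    [[0, 0, 0.5, 0, 0, 0], [0, 0, 2, 0, 0, 0], [0, 0, 5, 0, 0, 0], [0, 0, 8, 0, 0, 0], [-1, 0, 11, 0, 0, 0], [-2, 0, 13, 0, 0, 0], [-2, 0, 13, 0, 0, 0], [-2, 0, 13, 0, 0, 0]],
  ],
)

```text
t: 13.7
eef_pos: [522.0, -135.7, 167.0]
orientation: [[-0.989, 0.145, 0.003], [0.145, 0.989, 0.0], [-0.003, 0.001, -1.0]]
contact_force: [-0.6, -0.0, -0.9]
finger_gap: 68.1
gripper_force: 0.0
```

```bash
python3 - <<'E'
from h import *
np.set_printoptions(precision=2,suppress=True)
s=state();g=get_image("wrist");g["T"]=wristT(s,g);cv2.imwrite("pics/w4.png",g["image"][...,::-1])
hsv=cv2.cvtColor(g["image"],cv2.COLOR_RGB2HSV);D=g["depth"]
def pts(m):
    v,u=np.nonzero(m&(D>0));return np.array([px2w(g,a,b) for a,b in zip(v,u)])
cen=np.zeros((480,640),bool);cen[:,240:400]=1
b=pts((hsv[...,0]>95)&(hsv[...,0]<130)&(hsv[...,1]>110)&cen)
zt=np.median(b[:,2]);q=b[abs(b[:,2]-zt)<2];c=np.linalg.lstsq(np.c_[q[:,:2]-q[:,:2].mean(0),np.ones(len(q))],q[:,2],rcond=None)[0]
print("tongue top",zt,"slopes deg",np.degrees(c[:2]),cv2.minAreaRect(q[:,:2].astype(np.float32)))
r=pts(((hsv[...,0]<8)|(hsv[...,0]>172))&(hsv[...,1]>150)&cen)
r=r[(r[:,2]>60)&(r[:,2]<130)]
ax=np.array([.989,-.145]);u=(r[:,:2]-[609.9,-145.6])@ax;v=(r[:,:2]-[609.9,-145.6])@[.145,.989]
print("red",len(r),np.percentile(u,[1,50,99]),np.percentile(v,[1,50,99]),np.percentile(r[:,2],[1,50,99]))
for n,z in dict(lever_tip=110,cup_mouth=20,lever_hinge=82,foot_sole=0).items():
    for m in mark_of("wrist",n)[:1]: print(n,m["conf"],m["position"],px2w(g,*m["position"],z))
print(s["eef_pos"],s["contact_force"])
E
```

```text
tongue top 69.67391566650917 slopes deg [-0.07  0.35] ((531.2159423828125, -134.07281494140625), (23.179473876953125, 109.56620025634766), 81.68408966064453)
red 954 [-22.04  -7.79  19.62] [-13.36  -0.28  13.15] [ 82.22 102.2  110.15]
lever_tip 0.73 [345.2, 324.7] [ 587.18 -142.92  110.  ]
cup_mouth 0.69 [308.0, 321.6] [ 609.99 -148.41   20.  ]
lever_hinge 0.62 [364.8, 328.0] [ 627.39 -145.65   82.  ]
foot_sole 0.88 [181.8, 325.0] [ 490.14 -127.62    0.  ]
[ 522.04 -135.7   167.03] [-0.6  -0.02 -0.88]
```

View pics/w4.png

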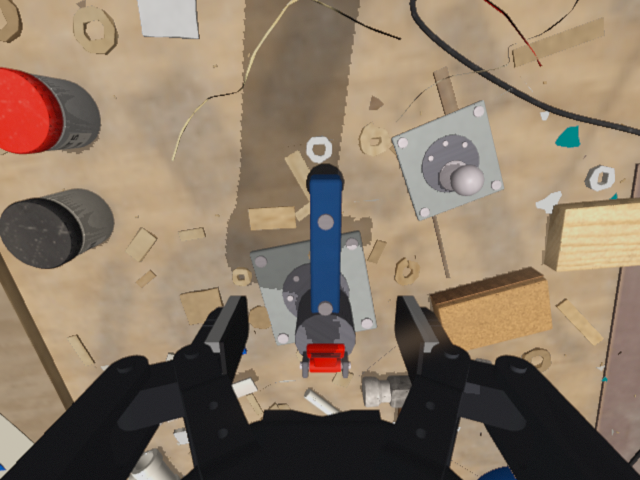

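The wrist view shows the coupler standing level, its tongue top at 69.7 mm. The cup covers the ball and the lever is open at about (355,325). I'll close the fingers and move above the lever's outer third.

play_rows(
  targets=[
    [[2, -0.2, 0, 0, 0, 0], [4.5, -0.4, 0, 0, 0, 0], [6, -0.6, 0, 0, 0, 0], [6.4, -0.64, 0, 0, 0, 0], [6.4, -0.64, 0, 0, 0, 0], [6.4, -0.64, 0, 0, 0, 0], [6.4, -0.64, 0, 0, 0, 0], [6.4, -0.64, 0, 0, 0, 0]],
  ],
  grip=0,
  squeeze=30,
)

```text
t: 14.62
eef_pos: [584.6, -142.0, 165.4]
orientation: [[-0.989, 0.146, -0.001], [0.146, 0.989, 0.0], [0.001, 0.0, -1.0]]
contact_force: [-0.3, -0.5, 0.6]
finger_gap: 0.2
gripper_force: 0.0
```

play_rows(
  targets=[
    [[0, 0, -2, 0, 0, 0], [0, 0, -4, 0, 0, 0], [0, 0, -4.8, 0, 0, 0], [0, 0, -4.8, 0, 0, 0], [0, 0, -4.8, 0, 0, 0]],
  ],
)

```text
t: 15.03
eef_pos: [585.2, -142.1, 117.7]
orientation: [[-0.989, 0.145, -0.001], [0.145, 0.989, 0.0], [0.001, -0.0, -1.0]]
contact_force: [1.5, -0.6, -0.2]
finger_gap: -0.1
gripper_force: 0.0
```

play_rows(
  targets=[
    [[0, 0, -0.2, 0, 0, 0], [0, 0, -0.4, 0, 0, 0], [0, 0, -0.6, 0, 0, 0], [0, 0, -0.8, 0, 0, 0], [0, 0, -0.95, 0, 0, 0], [0, 0, -1.1, 0, 0, 0]],
  ],
)

```text
t: 15.53
eef_pos: [584.1, -142.0, 106.9]
orientation: [[-0.989, 0.145, -0.003], [0.145, 0.989, 0.001], [0.003, 0.0, -1.0]]
contact_force: [-9.1, 1.4, 11.0]
finger_gap: 0.1
gripper_force: 5.1
```

play_rows(
  targets=[
    [[0, 0, -0.15, 0, 0, 0], [0, 0, -0.3, 0, 0, 0], [0, 0, -0.45, 0, 0, 0], [0, 0, -0.6, 0, 0, 0]],
  ],
)

```text
t: 15.87
eef_pos: [584.3, -142.0, 100.7]
orientation: [[-0.989, 0.145, -0.002], [0.145, 0.989, 0.001], [0.002, 0.0, -1.0]]
contact_force: [-5.6, 0.7, 5.8]
finger_gap: -0.2
gripper_force: 3.2
```

play_rows(
  targets=[
    [[0, 0, -0.15, 0, 0, 0], [0, 0, -0.3, 0, 0, 0], [0, 0, -0.45, 0, 0, 0], [0, 0, -0.6, 0, 0, 0]],
  ],
)

```text
t: 16.2
eef_pos: [584.5, -141.9, 94.7]
orientation: [[-0.989, 0.145, -0.002], [0.145, 0.989, 0.001], [0.002, 0.0, -1.0]]
contact_force: [-4.8, 0.1, 4.3]
finger_gap: 0.2
gripper_force: 2.4
```

play_rows(
  targets=[
    [[0, 0, -0.12, 0, 0, 0], [0, 0, -0.24, 0, 0, 0], [0, 0, -0.36, 0, 0, 0], [0, 0, -0.48, 0, 0, 0], [0, 0, -0.6, 0, 0, 0]],
  ],
)

```text
t: 16.62
eef_pos: [585.5, -142.0, 88.4]
orientation: [[-0.989, 0.145, -0.0], [0.145, 0.989, 0.0], [0.0, 0.0, -1.0]]
contact_force: [-3.6, 0.8, 4.3]
finger_gap: 0.0
gripper_force: 2.0
```

play_rows(
  targets=[
    [[0, 0, -0.1, 0, 0, 0], [0, 0, -0.2, 0, 0, 0], [0, 0, -0.2, 0, 0, 0]],
  ],
)

```text
t: 16.87
eef_pos: [585.6, -142.0, 86.2]
orientation: [[-0.989, 0.145, -0.0], [0.145, 0.989, -0.0], [0.0, -0.0, -1.0]]
contact_force: [-1.3, 0.3, 2.5]
finger_gap: -0.1
gripper_force: 0.9
```

play_rows(
  targets=[
    [[0, 0, -0.07, 0, 0, 0], [0, 0, -0.07, 0, 0, 0], [0, 0, -0.07, 0, 0, 0]],
  ],
)

```text
t: 17.12
eef_pos: [585.8, -142.0, 85.8]
orientation: [[-0.989, 0.145, 0.001], [0.145, 0.989, -0.0], [-0.001, -0.0, -1.0]]
contact_force: [-1.7, -0.1, 1.9]
finger_gap: 0.0
gripper_force: 0.7
```

play_rows(
  targets=[
    [[0, 0, -0.05, 0, 0, 0], [0, 0, -0.1, 0, 0, 0], [0, 0, -0.1, 0, 0, 0]],
  ],
)

```text
t: 17.37
eef_pos: [585.8, -142.0, 84.9]
orientation: [[-0.989, 0.145, 0.0], [0.145, 0.989, -0.0], [-0.0, 0.0, -1.0]]
contact_force: [-0.9, 0.8, 3.4]
finger_gap: 0.1
gripper_force: 1.5
```

play_rows(
  targets=[
    [[0, 0, -0.05, 0, 0, 0], [0, 0, -0.05, 0, 0, 0], [0, 0, -0.05, 0, 0, 0]],
  ],
)

```text
t: 17.62
eef_pos: [585.8, -142.0, 84.7]
orientation: [[-0.989, 0.145, 0.001], [0.145, 0.989, 0.0], [-0.001, 0.0, -1.0]]
contact_force: [-1.9, 0.2, 6.5]
finger_gap: 0.4
gripper_force: 2.9
```

play_rows(
  targets=[
    [[0, 0, -0.05, 0, 0, 0], [0, 0, -0.05, 0, 0, 0], [0, 0, -0.05, 0, 0, 0]],
  ],
)

```text
t: 17.87
eef_pos: [585.8, -142.0, 84.5]
orientation: [[-0.989, 0.145, 0.001], [0.145, 0.989, 0.0], [-0.001, 0.0, -1.0]]
contact_force: [-2.8, 0.9, 9.0]
finger_gap: -0.2
gripper_force: 4.3
```

play_rows(
  targets=[
    [[0, 0, -0.05, 0, 0, 0], [0, 0, -0.05, 0, 0, 0], [0, 0, -0.05, 0, 0, 0]],
  ],
)

```text
t: 18.12
eef_pos: [585.9, -142.1, 84.4]
orientation: [[-0.989, 0.145, 0.001], [0.145, 0.989, 0.0], [-0.001, 0.0, -1.0]]
contact_force: [-3.8, 1.4, 11.0]
finger_gap: 0.4
gripper_force: 5.8
```

play_rows(
  targets=[
    [[0, 0, -0.06, 0, 0, 0], [0, 0, -0.06, 0, 0, 0], [0, 0, -0.06, 0, 0, 0]],
  ],
)

```text
t: 18.37
eef_pos: [585.9, -142.1, 84.1]
orientation: [[-0.989, 0.145, 0.001], [0.145, 0.989, 0.0], [-0.001, 0.0, -1.0]]
contact_force: [-4.4, 1.6, 14.3]
finger_gap: -0.0
gripper_force: 7.5
```

play_rows(
  targets=[
    [[0, 0, 0.2, 0, 0, 0], [0, 0, 0.5, 0, 0, 0], [0, 0, 2, 0, 0, 0], [-1, 0, 5, 0, 0, 0], [-4, 0, 8, 0, 0, 0], [-7, 0, 10, 0, 0, 0], [-7, 0, 10, 0, 0, 0], [-7, 0, 10, 0, 0, 0]],
  ],
)

```text
t: 19.03
eef_pos: [515.6, -142.2, 184.3]
orientation: [[-0.989, 0.146, 0.003], [0.146, 0.989, 0.0], [-0.003, 0.001, -1.0]]
contact_force: [0.5, 0.6, -0.6]
finger_gap: -0.3
gripper_force: 0.0
```

```bash
python3 - <<'E'
from h import *
np.set_printoptions(precision=2,suppress=True)
s=state();g=get_image("wrist");g["T"]=wristT(s,g)
hsv=cv2.cvtColor(g["image"],cv2.COLOR_RGB2HSV);D=g["depth"]
cen=np.zeros((480,640),bool);cen[:,240:400]=1
def pts(m):
    v,u=np.nonzero(m&(D>0));return np.array([px2w(g,a,b) for a,b in zip(v,u)])
b=pts((hsv[...,0]>95)&(hsv[...,0]<130)&(hsv[...,1]>110)&cen)
zt=np.median(b[:,2]);q=b[abs(b[:,2]-zt)<2];c=np.linalg.lstsq(np.c_[q[:,:2]-q[:,:2].mean(0),np.ones(len(q))],q[:,2],rcond=None)[0]
print("tongue top",zt,"slopes deg",np.degrees(c[:2]),cv2.minAreaRect(q[:,:2].astype(np.float32)))
r=pts(((hsv[...,0]<8)|(hsv[...,0]>172))&(hsv[...,1]>150)&cen);r=r[(r[:,2]>60)&(r[:,2]<130)]
u=(r[:,:2]-[609.9,-145.6])@[.989,-.145]
k=(u<5)&(u>-28);f=np.polyfit(u[k],r[k,2],1,w=None);f=np.polyfit(u[k],r[k,2],1)
print("red",len(r),np.percentile(u,[1,50,99]),np.percentile(r[:,2],[1,50,99]),"slope rad",f)
cv2.imwrite("pics/w5.png",np.hstack([g["image"][150:450,170:470,::-1],cv2.resize(get_image("side")["image"][205:265,270:345,::-1],(375,300),interpolation=cv2.INTER_CUBIC)]))
print(s["eef_pos"],s["contact_force"])
E
```

```text
tongue top 69.69850628933105 slopes deg [0.02 0.31] ((526.069091796875, -133.2578887939453), (23.066242218017578, 99.84296417236328), 81.54227447509766)Traceback (most recent call last):
  File "<stdin>", line 11, in <module>
IndexError: too many indices for array: array is 1-dimensional, but 2 were indexed
```

play_rows(
  targets=[
    [[0, 0.5, 0, 0, 0, 0], [0, 0.5, 0, 0, 0, 0], [0, 0.5, 0, 0, 0, 0], [0, 0.5, 0, 0, 0, 0], [0, 0.5, 0, 0, 0, 0], [0, 0.5, 0, 0, 0, 0]],
  ],
  grip=1,
)

```text
t: 19.58
eef_pos: [515.5, -137.1, 182.3]
orientation: [[-0.989, 0.145, -0.001], [0.145, 0.989, -0.0], [0.001, -0.0, -1.0]]
contact_force: [-0.3, 0.5, 0.3]
finger_gap: 72.2
gripper_force: 0.0
```

```bash
python3 - <<'E'
from h import *
np.set_printoptions(precision=3,suppress=True)
s=state();g=get_image("wrist");g["T"]=wristT(s,g)
hsv=cv2.cvtColor(g["image"],cv2.COLOR_RGB2HSV);D=g["depth"]
cv2.imwrite("pics/w5.png",np.hstack([g["image"][150:450,170:470,::-1],cv2.resize(get_image("side")["image"][205:265,270:345,::-1],(375,300),interpolation=cv2.INTER_CUBIC)]))
cen=np.zeros((480,640),bool);cen[:,240:400]=1
v,w=np.nonzero(((hsv[...,0]<8)|(hsv[...,0]>172))&(hsv[...,1]>150)&cen&(D>0))
r=np.array([px2w(g,a,b) for a,b in zip(v,w)]);print(len(r))
u=(r[:,:2]-[609.9,-145.6])@[.989,-.145]
k=(u<5)&(u>-28)&(r[:,2]>81)
print(np.percentile(u,[1,50,99]),np.percentile(r[:,2],[1,50,99]),"slope",np.polyfit(u[k],r[k,2],1))
E
```

```text
1484
[-29.713  -7.971  20.441] [73.811 84.52  87.512] slope [ 0.002 84.483]
```

View pics/w5.png

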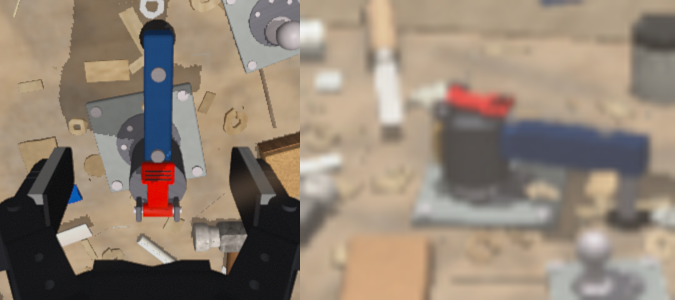

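The lever lies level: slope 0.002 rad, tip at x = -29.7 mm and top face at 84.5 mm, so it is fully home. The coupler is level on the mount and the gripper is clear.

```bash
python3 -c "from rig import *;print(finish_job())"
```

```text
the job is handed in; nothing more can be done
None
```

The coupler is seated level on the 110 mm mount's ball with its leg on the bench, the red lever is pressed fully home, the clutter was not touched, and the job was handed in at about 20 s of the 72 s allowed.

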